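Unscrew the cap of the round oil can and set it in the tray

TASK

Unscrew the black cap from the round can of wood oil, keep hold of it as it comes free, lift it off and set it down gently in the shallow wooden tray, open side down as it came off. Do not drop or throw the cap, and leave the square tin with its similar cap where it stands.

Things in the scene. Friction and masses are not known exactly. Their poses are not given: they have to be found in the camera images.
- oil_can: Round bare-metal can with a paper band, 100 mm diameter (103 at the rim), flat top 100 mm above the bench, standing in a square wooden cradle board (150 x 150 x 22 mm) screwed to the bench: it cannot move or turn. A threaded steel neck, 41 mm over the thread, rises 26 mm from the middle of its top. Origin on its axis at bench height, z up; yaw arbitrary.
- cap: Round ribbed black screw cap, 54 mm diameter, 32 mm tall, 40-85 g, fully down on the round can's neck (top 140 mm above the bench). Origin: centre of its open underside, z up. Grip its solid upper 14 mm across any diameter. Unscrews anticlockwise seen from above (yaw grows): rise with it, 16 mm a turn. Free after 3.0 to 3.6 rad: one 3.8 rad wrist turn, or regrips. Cannot be pulled straight off.
- tray: Shallow loose wooden tray, 200 x 200 mm outside, 22 mm tall, walls and floor 6 mm thick, 0.6 kg, empty. Origin at the centre of its underside, x and y along its sides.
- square_tin: Bystander: loose square bare-metal tin with a paper band, 90 x 90 x 100 mm, with a black cap of the same kind, top 140 mm above the bench. Origin at the centre of its underside. Not to be disturbed.
Mind the look-alikes: they are no part of the job. Of the things like the cap, leave any that is orange; of the rest the larger one is meant. What is shaped like the oil_can but blue is not meant.

How it is judged:
On the way:
1. the cap is off the round can: held in the fingers with its rim more than 10 mm above the top of the neck (z of cap in the frame of oil_can above 0.136 m and contact force between the fingers and cap above 0.5 N), for 0.1 s.
At the end, for the whole second after the job is handed in: The cap lies still on the tray's floor, inside its walls (centre within 80 mm of the tray's centre along each side, rim at most 15 mm above the tray's underside), open side down and level within 10 degrees, and the tray stands flat on the bench (x of cap in the frame of tray between -0.08 and 0.08 m and y of cap in the frame of tray between -0.08 and 0.08 m and z of cap in the frame of tray below 0.015 m and angle between cap's own z axis and vertical below 0.17 rad and height (world z) of tray below 0.01 m and angle between tray's own z axis and vertical below 0.1 rad and linear speed of cap below 0.03 m/s); the robot touches nothing.
It fails at once if the square tin is shifted more than 20 mm or tipped (distance of square_tin from where it was at the start of the episode above 0.02 m or angle between square_tin's own z axis and vertical above 0.2 rad).
It fails at once if the cap is dropped or thrown (moves faster than 0.6 m/s, a fall of about 20 mm, while no finger touches it) (linear speed of cap above 0.6 m/s and contact force between the fingers and cap below 0.05 N).
It also fails if it takes over 58 s, if anything falls off the work surface, if the arm or the gripper's body presses on something with over 40 N, if the wrist force passes 120 N, or if a joint passes its speed limit or range.

ROBOT

A 7-joint arm with a two-finger parallel gripper is mounted at the origin on the work surface. World frame = base frame: x ahead of the robot, y to its left, z up, the work surface at z = 0. Lengths are in m, angles in rad, forces in N, time in s.
With the tool pointing down it reaches from about 0.35 to 0.9 m from the base axis. Payload 8.1 kg.
Tool frame: the origin (TCP) lies at the very end of the fingers, on their centre line; the grasp point (between the pads) lies arm.hold_point_z behind it (arm.hold_point_z is the distance from the TCP to the grasp point, in m); z points along the fingers, y is the line along which they close (so a half turn about z gives the same grasp; the last joint's range is limited). The gripper opens to 92 mm and grips with 3 to 60 N. Pads are 19 mm wide; open, the fingers measure 130 mm over their backs; the gripper's body (75 mm by 190 mm) begins 47 mm behind the grasp point.
Start: joints at [-1.248, 0.434, 0.025, 1.573, -0.012, 1.134, -0.075], TCP at [0.258, 0.569, 0.227] pointing down, gripper open.
Joint ranges: [-2.62, 2.62], [-0.44, 2.09], [-1.27, 1.32], [0.08, 2.57], [-1.32, 4.46], [0.12, 2], [-2.74, 2.74]. Speed limits (rad/s): [2.22, 2.22, 3.01, 3.01, 3.14, 3.14, 3.14].

INTERFACE

Orientations are given as a rotation vector (axis times angle).
In Python, from cell import arm, vision, job, cut_out gives the robot as it stands. The module is installed in compiled form; this text tells all that it offers.
- The arm moves only by the tool play_rows, never from a script. Its argument "increments" is text: rows parted by semicolons, each of 5 numbers parted by spaces: the shift along the tool's x, y, z in cm, then the turn about the tool's z in degrees, then the opening, from -1 (shut) to 1 (fully open), so that 0 is half open. A call has 1 to 5 rows; each row shifts and turns the commanded pose from where the row before left it, along the tool's axes as they then stand; what a row does not reach is not made up. A row lasts 1/12 s, in which the tool goes at most 41.7 mm and 7.16 degrees, less where a joint would pass 70% of its speed; a pose out of reach is approached as far as the arm can. A call is refused whole if a number of a shift passes 4.17 or a number of a turn 7.16, either way. A call with a gripper value outside its range is refused whole. The fingers move at their own pace and stop on an object; "grip_force" is the grip in N (left out, the last holds). Time passes only in rows, so rows that do not move let the fingers close. It gives the time, the measured TCP pose, the force, the opening and the grip force at its end, in the units of the state.
- arm.observe(): the state, without advancing time (a new reading comes with each control period).
- vision.get_image(name): name is "scene" or "top"; returns a dict with "frame" (420x560x3 uint8, red, green, blue), "z_map" (420x560 float32, m along the optical axis (not along the pixel's ray), 0 where there is no reading), "mtx" (3x3 intrinsics, pixels), "cam_to_world" (4x4, takes a point from camera to world coordinates). Camera axes: x right, y up, looking along -z (the intrinsics and any distortion apply to the point x, -y, -z); pixel columns grow to the right and rows downward; lengths in m; the calibration is good to about 2 mm. A picture is of the moment at which its call begins.
- job.sign_off(): hands the job in; it is judged then, once.
Trained networks look in a picture, given as the dict that the camera call returned (one of the last four; its "shot" number tells which), for a name from the list of things; names that differ only in an ending like _2 or _b are one class to them, and where a whole thing is asked for, a point or a joint stands for the part that bears it (a point fixed in the world has none). Each returns a list of dicts, best first, with "confidence" (0 to 1); they miss things now and then, are a little off and sometimes report something else, mostly with a low value. They report only what shows in the picture. A call takes as long as a camera call. They do not tell look-alikes from the thing itself.
- cut_out(query, picture): "mask" (420x560 bool, what is visible of it) and "point" ([row, column] in pixels, amid what is visible of it).
The state is a dict: "clock": time; "joints": joint angles; "dq": joint speeds; "joint_efforts": joint torques, N m; "position": TCP position; "ee_rot": TCP orientation; "force": force on the tool from outside, world axes, zero at the start; "ft_torque": the same for the moment, N m; "width": opening from 0.0 (shut) to 1.0 (fully open); "gripper_force": force on a finger pad.
Only numpy, scipy, OpenCV 4.12 (cv2) and the standard library are available. Lean on these libraries where they do the work, as an engineer would, in place of code of your own. Each camera call takes 0.05 s, during which the arm holds its last target. There are 200 camera calls.

## Working session

There is one attempt and no reset: what is moved stays moved. The work goes in short steps, Python scripts to look and compute and a tool call to move; the robot and the scene stay as the last step left them, time stands still between calls to the robot, and variables do not carry over. Pictures are saved under pics/ and viewed, at most 10 in all, crops included, and the job is handed in when it is done.

Besides the shell and the picture viewer there is one more tool, called after "Call:" as name(argument=value, ...) on one line, values as JSON. play_rows: Moves the arm, as the interface text tells. Its arguments: {"type":"object","properties":{"increments":{"type":"string"},"grip_force":{"type":"number"}},"required":["increments"]}

```bash
mkdir -p pics; cat > h.py <<'E'
import numpy as np, cv2
from cell import arm, vision, job, cut_out
def cloud(p):
    z=p["z_map"]; K=p["mtx"]; v,u=np.mgrid[0:420,0:560]
    P=np.stack([(u-K[0,2])/K[0,0]*z,-(v-K[1,2])/K[1,1]*z,-z],-1)
    M=p["cam_to_world"]; W=P@M[:3,:3].T+M[:3,3]; W[z==0]=np.nan
    return W
def save(p,n): cv2.imwrite(f"pics/{n}.png",p["frame"][...,::-1])
E
python3 - <<'E'
from h import *
s=arm.observe(); print(s, arm.hold_point_z)
for n in("scene","top"):
    p=vision.get_image(n); save(p,n+"0"); W=cloud(p)
    for q in("oil_can","cap","tray","square_tin"):
        for d in cut_out(q,p):
            w=W[d["mask"]]; w=w[~np.isnan(w[:,0])]
            zt=np.percentile(w[:,2],95); t=w[w[:,2]>zt-.006]
            print(n,q,round(d["confidence"],2),d["point"],len(w),"zt",zt.round(3),"med",np.median(t,0).round(3),"ext",np.percentile(t,2,0).round(3),np.percentile(t,98,0).round(3))
E
```

```text
{'clock': 0.0, 'joints': array([-1.24760324,  0.43520317,  0.02496681,  1.57410147, -0.01158018,
        1.13398099, -0.07512151]), 'dq': array([-1.32534509e-03, -6.32521653e-04, -1.76832830e-03,  6.70542715e-05,
        1.14671689e-03, -1.47779644e-03, -1.26811787e-03]), 'joint_efforts': array([ 5.48604676e-04, -6.67866325e+01,  9.84911285e-01, -3.14461577e+01,
       -6.05911156e-02,  4.26749233e-02,  1.71843353e-04]), 'position': array([0.25799708, 0.56870735, 0.22595552]), 'ee_rot': array([-6.63875158e-01, -3.07046899e+00,  2.41676401e-03]), 'force': array([-0.05412747,  0.34207691,  0.16846954]), 'ft_torque': array([0.01833546, 0.05941865, 0.05328758]), 'gripper_force': 0.0, 'width': 1.002073664603108} 0.0188
scene oil_can 0.71 [138.6, 285.6] 4049 zt 0.114 med [0.289 0.198 0.121] ext [0.267 0.184 0.109] [0.303 0.219 0.126]
scene oil_can 0.7 [296.4, 339.0] 7569 zt 0.099 med [ 0.646 -0.003  0.099] ext [ 0.582 -0.032  0.096] [0.676 0.059 0.1  ]
scene cap 0.92 [238.9, 291.0] 419 zt 0.025 med [0.493 0.031 0.023] ext [0.475 0.013 0.02 ] [0.51  0.048 0.025]
scene cap 0.83 [255.2, 347.5
[... 536 characters left out ...]
[0.674 0.065 0.105]
top oil_can 0.63 [316.1, 192.0] 4462 zt 0.122 med [0.282 0.204 0.124] ext [0.264 0.187 0.117] [0.3   0.224 0.129]
top cap 0.81 [218.4, 258.9] 255 zt 0.027 med [0.49  0.032 0.025] ext [0.473 0.015 0.021] [0.508 0.05  0.028]
top cap 0.78 [170.4, 190.8] 449 zt 0.035 med [0.631 0.181 0.032] ext [0.608 0.158 0.029] [0.653 0.203 0.037]
top cap 0.67 [142.1, 255.9] 473 zt 0.143 med [0.625 0.018 0.14 ] ext [ 0.602 -0.005  0.137] [0.648 0.04  0.144]
top tray 0.94 [197.9, 381.8] 7073 zt 0.022 med [ 0.495 -0.266  0.021] ext [ 0.397 -0.362  0.016] [ 0.596 -0.163  0.026]
top square_tin 0.92 [226.3, 149.2] 2126 zt 0.141 med [0.486 0.28  0.14 ] ext [0.463 0.257 0.136] [0.509 0.304 0.144]
```

View pics/scene0.png

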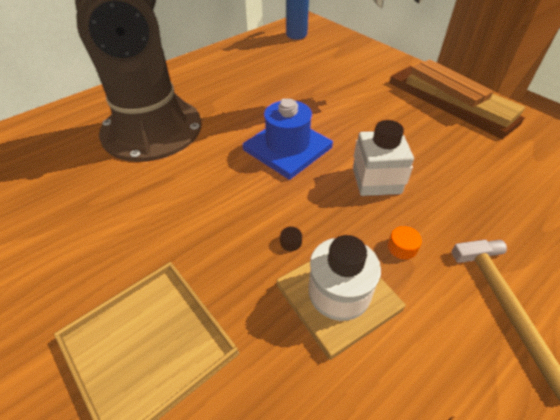

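View pics/top0.png

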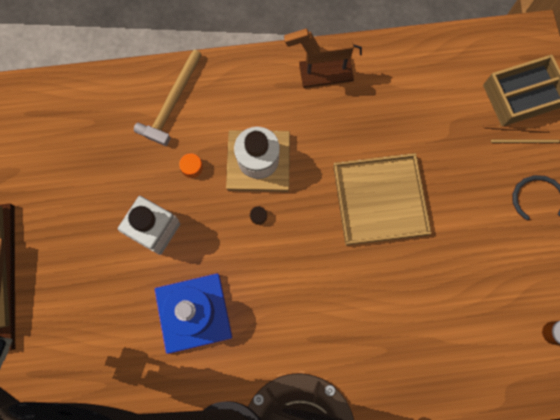

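Candidates for the cap: the small black cap on the bench (scene row 239, col 291; about 35 mm wide), the orange cap (244, 405), and the large black cap on the bare-metal round can (255, 347). The last one fits: it is not orange, it is the larger black cap at 54 mm, and its top is at 0.140 m. The blue can (139, 286) is a look-alike. The tray is at (348, 141).

```bash
cat >> h.py <<'E'
from scipy.spatial.transform import Rotation as R
def delta(x,y,z):
    s=arm.observe(); r=R.from_rotvec(s["ee_rot"]); d=np.array([x,y,z])-s["position"]
    print("t",s["clock"],"pos",s["position"].round(4),"j",s["joints"].round(2),"w",s["width"],"toolx yaw",np.degrees(np.arctan2(*r.as_matrix()[1::-1,0])).round(1),"delta cm tool",(r.inv().apply(d)*100).round(2))
E
python3 - <<'E'
from h import *
f=cv2.imread("pics/scene0.png")[200:330,250:450]
cv2.imwrite("pics/crop.png",cv2.resize(f,None,fx=4,fy=4,interpolation=2)[:520,:800])
delta(.627,.016,.227)
E
```

```text
t 0.5 pos [0.2582 0.5692 0.2267] j [-1.25  0.43  0.02  1.57 -0.01  1.13 -0.08] w 0.9997748763929264 toolx yaw 155.6 delta cm tool [-5.644e+01 -3.514e+01 -3.000e-02]
```

View pics/crop.png

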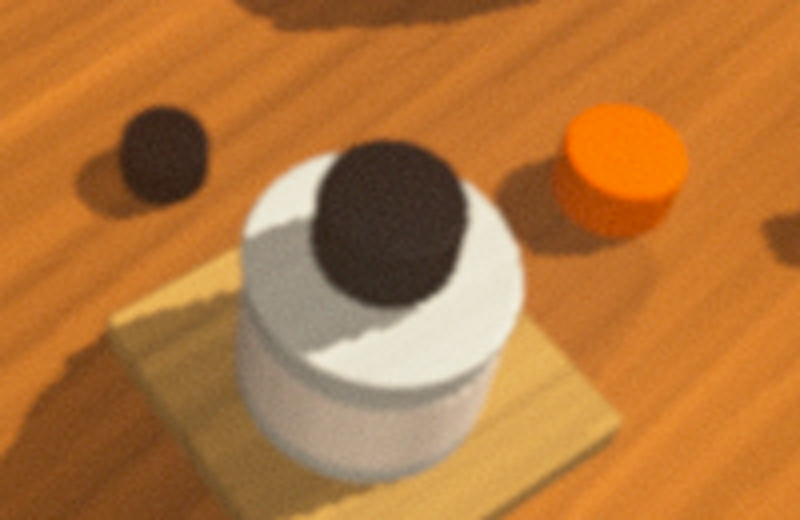

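The crop confirms it: the large black cap sits on the bare-metal can, with the small black cap at its left and the orange cap at its right. Moving over it.

Call:
play_rows(increments="-2.8 -1.75 0 0 1;-2.8 -1.75 0 0 1;-2.8 -1.75 0 0 1;-2.8 -1.75 0 0 1;-2.8 -1.75 0 0 1", grip_force=30)

```text
clock: 0.92
position: [0.3502, 0.4303, 0.2269]
ee_rot: [0.664, 3.071, 0.0]
force: [0.9, 0.2, -0.3]
width: 0.999
gripper_force: 0.0
```

Call:
play_rows(increments="-2.8 -1.75 0 0 1;-2.8 -1.75 0 0 1;-2.8 -1.75 0 0 1;-2.8 -1.75 0 0 1;-2.8 -1.75 0 0 1")

```text
clock: 1.33
position: [0.4416, 0.2927, 0.227]
ee_rot: [0.664, 3.07, 0.001]
force: [0.3, 0.4, 0.3]
width: 0.999
gripper_force: 0.0
```

Call:
play_rows(increments="-2.8 -1.75 0 0 1;-2.8 -1.75 0 0 1;-2.8 -1.75 0 0 1;-2.8 -1.75 0 0 1;-2.8 -1.75 0 0 1")

```text
clock: 1.75
position: [0.5329, 0.1552, 0.227]
ee_rot: [0.664, 3.07, 0.001]
force: [0.5, -0.5, -0.1]
width: 1.001
gripper_force: 0.0
```

Call:
play_rows(increments="-2.8 -1.75 0 0 1;-2.8 -1.75 0 0 1;-2.8 -1.75 0 0 1;-2.8 -1.75 0 0 1;0 0 0 0 1")

```text
clock: 2.17
position: [0.6081, 0.0387, 0.2269]
ee_rot: [0.676, 3.065, -0.006]
force: [-0.7, -1.6, 0.6]
width: 1.001
gripper_force: 0.0
```

```bash
python3 -c "
from h import *
delta(.627,.016,.16)"
```

```text
t 2.1667 pos [0.6081 0.0387 0.2269] j [-0.33  0.41  0.25  1.63 -0.11  1.11  1.08] w 1.0005121012000078 toolx yaw 155.1 delta cm tool [-2.64 -1.24  6.71]
```

Call:
play_rows(increments="-1.3 -0.6 1 0 1;-1.3 -0.6 1 0 1;0 0 1 7 1;0 0 1 7 1;0 0 1 7 1")

```text
clock: 2.58
position: [0.624, 0.0247, 0.175]
ee_rot: [-1.22, -2.894, 0.001]
force: [-0.6, 0.4, 0.1]
width: 1.001
gripper_force: 0.0
```

Call:
play_rows(increments="0 0 0 7 1;0 0 0 7 1;0 0 0 7 1;0 0 0 7 1;0 0 0 7 1")

```text
clock: 3.0
position: [0.6239, 0.0252, 0.1755]
ee_rot: [-2.033, -2.394, 0.002]
force: [-0.5, -0.1, -0.5]
width: 1.002
gripper_force: 0.0
```

Call:
play_rows(increments="0 0 0 7 1;0 0 0 7 1;0 0 0 7 1;0 0 0 7 1;0 0 0 7 1")

```text
clock: 3.42
position: [0.6239, 0.0252, 0.1756]
ee_rot: [-2.659, -1.672, 0.002]
force: [-0.0, 1.0, -0.1]
width: 0.999
gripper_force: 0.0
```

Call:
play_rows(increments="0 0 0 7 1;0 0 0 7 1;0 0 0 7 1;0 0 0 7 1;0 0 0 7 1")

```text
clock: 3.83
position: [0.624, 0.0252, 0.1756]
ee_rot: [3.039, 0.795, -0.002]
force: [0.4, 0.2, 0.8]
width: 0.998
gripper_force: 0.0
```

Call:
play_rows(increments="0 0 0 7 1;0 0 0 7 1;0 0 0 7 1;0 0 0 7 1;0 0 0 7 1")

```text
clock: 4.25
position: [0.624, 0.0252, 0.1756]
ee_rot: [3.137, -0.155, -0.001]
force: [0.0, 0.0, -0.4]
width: 1.002
gripper_force: 0.0
```

Call:
play_rows(increments="0 0 0 7 1;0 0 0 7 1;0 0 0 0 1;0 0 0 0 1;0 0 0 0 1")

```text
clock: 4.67
position: [0.624, 0.025, 0.1762]
ee_rot: [3.097, -0.522, -0.001]
force: [0.6, -0.1, 0.2]
width: 1.002
gripper_force: 0.0
```

```bash
python3 - <<'E'
from h import *
for n in("scene","top"):
    p=vision.get_image(n); save(p,n+"1"); W=cloud(p)
    for d in cut_out("cap",p):
        w=W[d["mask"]]; w=w[~np.isnan(w[:,0])]; t=w[abs(w[:,2]-.14)<.006]
        if len(t)>50: print(n,d["confidence"],d["point"],len(t),np.median(t,0),np.percentile(t,2,0).round(3),np.percentile(t,98,0).round(3))
delta(.627,.0165,.114)
E
```

```text
scene 0.84 [255.6, 347.0] 963 [0.62891043 0.0146758  0.13847888] [ 0.605 -0.008  0.135] [0.652 0.039 0.14 ]
top 0.98 [147.3, 254.0] 325 [0.62107017 0.01870025 0.13966904] [ 0.602 -0.005  0.136] [0.648 0.041 0.144]
t 4.8667 pos [0.6241 0.0248 0.1768] j [-0.76  0.67  1.04  1.69 -0.62  1.16 -1.45] w 1.0027111946466356 toolx yaw -19.3 delta cm tool [0.55 0.69 6.28]
```

View pics/scene1.png

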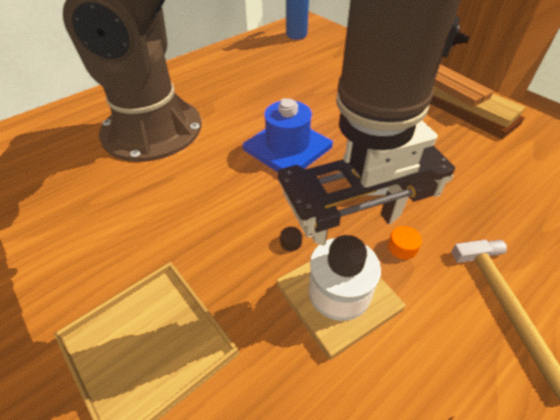

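The scene picture shows the open gripper above the cap (cap at row 255, col 347), clear of it by about 35 mm. Both cameras agree with the earlier estimate, so I'll correct about 0.9 cm sideways and go down.

Call:
play_rows(increments="0.5 0.7 0 0 1;0 0 1.6 0 1;0 0 1.6 0 1;0 0 1.6 0 1;0 0 1.3 0 1")

```text
clock: 5.28
position: [0.6263, 0.016, 0.1148]
ee_rot: [-3.097, 0.529, 0.0]
force: [-0.6, 0.3, 0.1]
width: 1.002
gripper_force: 0.0
```

Call:
play_rows(increments="0 0 0 0 1;0 0 0 0 1")

```text
clock: 5.45
position: [0.6262, 0.0162, 0.1155]
ee_rot: [3.096, -0.53, -0.001]
force: [-0.1, -0.1, 1.0]
width: 1.002
gripper_force: 0.0
```

```bash
python3 -c "
from h import *
delta(.627,.0165,.114)"
```

```text
t 5.45 pos [0.6262 0.0162 0.1155] j [-0.71  0.73  0.98  1.75 -0.69  1.05 -1.39] w 1.0022005511999923 toolx yaw -19.4 delta cm tool [ 0.06 -0.05  0.15]
```

Call:
play_rows(increments="0 0 0.1 0 -1;0 0 0 0 -1;0 0 0 0 -1;0 0 0 0 -1;0 0 0 0 -1", grip_force=40)

```text
clock: 5.87
position: [0.6266, 0.0168, 0.1152]
ee_rot: [-3.096, 0.529, -0.001]
force: [0.8, -0.4, -0.2]
width: 0.685
gripper_force: 0.0
```

Call:
play_rows(increments="0 0 0 0 -1;0 0 0 0 -1;0 0 0 0 -1;0 0 0 0 -1;0 0 0 0 -1")

```text
clock: 6.28
position: [0.6265, 0.0168, 0.1149]
ee_rot: [-3.096, 0.529, -0.0]
force: [-0.1, 0.1, 2.2]
width: 0.577
gripper_force: 40.0
```

```bash
python3 -c "
from h import *
delta(.627,.0165,.114);s=arm.observe();print(s['force'],s['gripper_force'])"
```

```text
t 6.2833 pos [0.6265 0.0168 0.1149] j [-0.71  0.73  0.98  1.75 -0.69  1.05 -1.39] w 0.5774307020693557 toolx yaw -19.4 delta cm tool [0.05 0.01 0.09]
[-0.09881119  0.14827709  2.23286872] 40.000618610938545
```

Call:
play_rows(increments="0 0 -0.027 -6 -1;0 0 -0.027 -6 -1;0 0 -0.027 -6 -1;0 0 -0.027 -6 -1;0 0 -0.027 -6 -1")

```text
clock: 6.7
position: [0.6263, 0.0166, 0.1159]
ee_rot: [3.127, 0.298, -0.0]
force: [0.2, -0.2, -0.1]
width: 0.576
gripper_force: 40.0
```

```bash
python3 -c "
from h import *
delta(.627,.0165,.1162);s=arm.observe();print(s['force'],s['ft_torque'],s['gripper_force'])"
```

```text
t 6.7 pos [0.6263 0.0166 0.1159] j [-0.64  0.67  0.84  1.74 -0.58  1.   -0.96] w 0.576184149517181 toolx yaw 10.9 delta cm tool [ 0.07  0.03 -0.03]
[ 0.21252255 -0.18097303 -0.14439763] [-0.03204688  0.19563553  0.03312133] 39.99630633130437
```

Call:
play_rows(increments="0 0 -0.031 -7 -1;0 0 -0.031 -7 -1;0 0 -0.031 -7 -1;0 0 -0.031 -7 -1;0 0 -0.031 -7 -1")

```text
clock: 7.12
position: [0.6262, 0.0166, 0.1175]
ee_rot: [2.892, 1.226, -0.0]
force: [-0.1, -0.1, -0.5]
width: 0.576
gripper_force: 40.0
```

Call:
play_rows(increments="0 0 -0.031 -7 -1;0 0 -0.031 -7 -1;0 0 -0.031 -7 -1;0 0 -0.031 -7 -1;0 0 -0.031 -7 -1")

```text
clock: 7.53
position: [0.6262, 0.0165, 0.119]
ee_rot: [-2.39, -2.039, 0.001]
force: [0.1, 0.7, -0.1]
width: 0.576
gripper_force: 40.0
```

Call:
play_rows(increments="0 0 -0.031 -7 -1;0 0 -0.031 -7 -1;0 0 -0.031 -7 -1;0 0 -0.031 -7 -1;0 0 -0.031 -7 -1")

```text
clock: 7.95
position: [0.6263, 0.0165, 0.1205]
ee_rot: [-1.666, -2.663, 0.0]
force: [0.2, -0.2, -0.1]
width: 0.578
gripper_force: 40.0
```

```bash
python3 -c "
from h import *
delta(.627,.0165,.1209);s=arm.observe();print(s['force'],s['ft_torque'],s['gripper_force'])
p=vision.get_image('scene');save(p,'turn')"
```

```text
t 7.95 pos [0.6263 0.0165 0.1205] j [-0.34  0.55  0.35  1.71 -0.22  0.92  0.54] w 0.5779394816385134 toolx yaw 115.9 delta cm tool [-0.03  0.06 -0.04]
[ 0.23091218 -0.15777001 -0.11785745] [-3.75329424e-02 -5.97052378e-02 -8.94563393e-05] 39.99497012497159
```

View pics/turn.png

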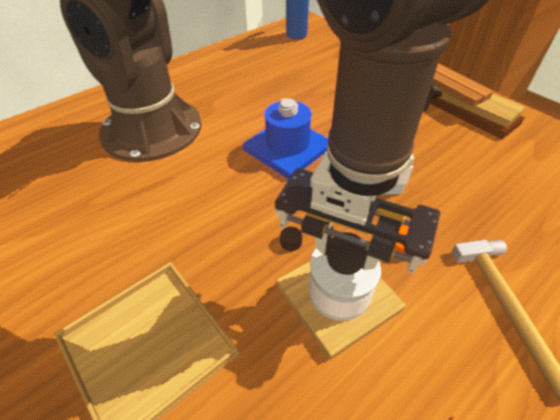

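The fingers hold the cap (row 255, col 347), which rises as it turns with no side load. Continuing the turn.

Call:
play_rows(increments="0 0 -0.031 -7 -1;0 0 -0.031 -7 -1;0 0 -0.031 -7 -1;0 0 -0.031 -7 -1;0 0 -0.031 -7 -1")

```text
clock: 8.42
position: [0.6267, 0.0166, 0.1222]
ee_rot: [0.793, 3.039, 0.0]
force: [1.5, 0.4, -0.8]
width: 0.577
gripper_force: 40.0
```

Call:
play_rows(increments="0 0 -0.031 -7 -1;0 0 -0.031 -7 -1;0 0 -0.031 -7 -1;0 0 -0.031 -7 -1;0 0 -0.031 -7 -1")

```text
clock: 8.83
position: [0.6267, 0.0166, 0.1237]
ee_rot: [-0.157, 3.137, 0.0]
force: [1.8, 1.2, -0.2]
width: 0.58
gripper_force: 40.0
```

Call:
play_rows(increments="0 0 -0.031 -7 -1;0 0 -0.031 -7 -1;0 0 -0.031 -7 -1;0 0 0 0 -1")

```text
clock: 9.17
position: [0.6266, 0.0168, 0.1246]
ee_rot: [-0.727, 3.056, 0.001]
force: [1.1, 2.7, -0.4]
width: 0.578
gripper_force: 40.0
```

Call:
play_rows(increments="0 0 -0.2 0 -1;0 0 -0.3 0 -1;0 0 0 0 -1")

```text
clock: 9.42
position: [0.6266, 0.0166, 0.1303]
ee_rot: [-0.717, 3.058, -0.0]
force: [0.1, 0.8, 0.3]
width: 0.578
gripper_force: 40.0
```

```bash
python3 -c "
from h import *
delta(.627,.0165,.18);s=arm.observe();print(s['force'],s['ft_torque'],s['gripper_force'])"
```

```text
t 9.4167 pos [0.6266 0.0166 0.1303] j [-0.07  0.53 -0.07  1.67  0.04  0.94  1.88] w 0.5782736978891783 toolx yaw -153.6 delta cm tool [-0.03 -0.03 -4.97]
[0.07924457 0.8195129  0.31039007] [ 0.1909285  -0.08488165  0.00427082] 39.99996813945472
```

Call:
play_rows(increments="0 0 -1 0 -1;0 0 -1.5 0 -1;0 0 -1.5 0 -1;0 0 -1 0 -1;0 0 0 0 -1")

```text
clock: 9.83
position: [0.6276, 0.0166, 0.1826]
ee_rot: [-0.72, 3.054, -0.001]
force: [0.1, 1.3, -0.2]
width: 0.577
gripper_force: 40.0
```

```bash
python3 -c "
from h import *
delta(.497,-.263,.18);p=vision.get_image('scene');save(p,'off')
for n in ('scene','top'):
  p=vision.get_image(n);W=cloud(p);d=cut_out('tray',p)[0];w=W[d['mask']];w=w[abs(w[:,2]-.02)<.008]
  print(n,cv2.minAreaRect((w[:,:2]*1000).astype(np.float32)))"
```

```text
t 9.8333 pos [0.6276 0.0166 0.1826] j [-0.07  0.48 -0.07  1.62  0.04  1.04  1.89] w 0.57714614698276 toolx yaw -153.5 delta cm tool [ 24.17 -19.18   0.21]
scene ((496.80987548828125, -263.5344543457031), (201.1224822998047, 200.15374755859375), 0.19047701358795166)
top ((496.58807373046875, -262.9058837890625), (201.45111083984375, 201.3817901611328), 0.13412459194660187)
```

View pics/off.png

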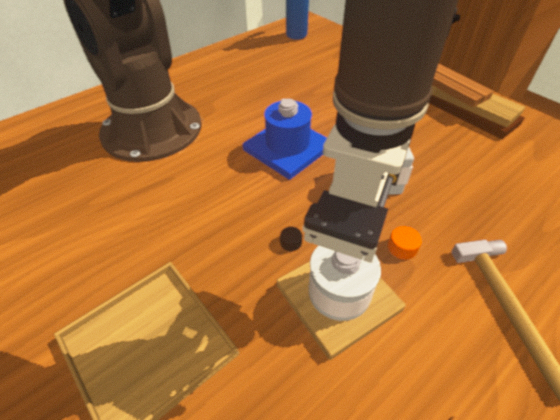

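The bare neck shows at (258, 347) and the cap is in the fingers above it. The tray centre measures (0.497, -0.263). Carrying the cap there.

Call:
play_rows(increments="0.8 -0.6 0 0 -1;1.6 -1.3 0 0 -1;1.8 -1.4 0 0 -1;1.8 -1.4 0 0 -1;1.8 -1.4 0 0 -1")

```text
clock: 10.5
position: [0.5827, -0.0744, 0.1792]
ee_rot: [0.722, -3.056, -0.0]
force: [0.3, -0.5, 0.7]
width: 0.577
gripper_force: 40.0
```

Call:
play_rows(increments="1.8 -1.4 0 0 -1;1.8 -1.4 0 0 -1;1.8 -1.4 0 0 -1;1.8 -1.4 0 0 -1;1.8 -1.4 0 0 -1")

```text
clock: 10.92
position: [0.5334, -0.1773, 0.1793]
ee_rot: [0.721, -3.057, -0.0]
force: [-0.3, -0.7, -0.7]
width: 0.575
gripper_force: 40.0
```

Call:
play_rows(increments="1.8 -1.4 1 0 -1;1.8 -1.4 1.5 0 -1;1.8 -1.4 1.5 0 -1;1.2 -1.2 1 0 -1;0 0 0 0 -1")

```text
clock: 11.33
position: [0.4957, -0.258, 0.1273]
ee_rot: [0.712, -3.055, -0.001]
force: [-0.7, -0.9, -0.5]
width: 0.58
gripper_force: 40.0
```

```bash
python3 -c "
from h import *
delta(.497,-.263,.0135)"
```

```text
t 11.3333 pos [ 0.4957 -0.258   0.1273] j [ 0.39  0.43 -0.01  1.85  0.01  0.86  2.4 ] w 0.5799677960102757 toolx yaw -153.7 delta cm tool [ 0.05 -0.53 11.37]
```

Call:
play_rows(increments="0 -0.3 2 0 -1;0 0 2.5 0 -1;0 0 2.5 0 -1;0 0 2 0 -1;0 0 1 0 -1")

```text
clock: 11.75
position: [0.4997, -0.2554, 0.0274]
ee_rot: [0.722, -3.055, -0.003]
force: [-0.1, -0.6, 0.0]
width: 0.581
gripper_force: 40.0
```

Call:
play_rows(increments="0 0 0 0 -1;0 0 0 0 -1")

```text
clock: 11.92
position: [0.5013, -0.2561, 0.0299]
ee_rot: [0.723, -3.057, -0.001]
force: [0.1, -0.1, -0.4]
width: 0.576
gripper_force: 40.0
```

```bash
python3 -c "
from h import *
delta(.497,-.263,.0135)"
```

```text
t 11.9167 pos [ 0.5013 -0.2561  0.0299] j [ 0.39  0.57 -0.02  1.92  0.01  0.65  2.4 ] w 0.575689916116296 toolx yaw -153.4 delta cm tool [ 0.69 -0.42  1.64]
```

Call:
play_rows(increments="0 0 0.5 0 -1;0 0 0.4 0 -1;0 0 0.3 0 -1;0 0 0.15 0 -1;0 0 0 0 -1")

```text
clock: 12.33
position: [0.5013, -0.2562, 0.0162]
ee_rot: [0.723, -3.057, -0.0]
force: [-1.1, 0.6, 0.1]
width: 0.58
gripper_force: 40.0
```

Call:
play_rows(increments="0 0 0.1 0 -1;0 0 0.1 0 -1;0 0 0 0 -1")

```text
clock: 12.58
position: [0.5013, -0.2562, 0.0142]
ee_rot: [-0.723, 3.057, 0.0]
force: [-0.1, -0.3, -0.2]
width: 0.579
gripper_force: 40.0
```

Call:
play_rows(increments="0 0 0.1 0 -1;0 0 0 0 -1")

```text
clock: 12.75
position: [0.5013, -0.2561, 0.0131]
ee_rot: [0.723, -3.057, -0.0]
force: [-0.1, -0.7, -0.0]
width: 0.576
gripper_force: 40.0
```

Call:
play_rows(increments="0 0 0.05 0 -1;0 0 0 0 -1")

```text
clock: 12.92
position: [0.5014, -0.2562, 0.0129]
ee_rot: [-0.723, 3.057, -0.0]
force: [-1.3, 0.4, 0.9]
width: 0.578
gripper_force: 40.0
```

Call:
play_rows(increments="0 0 0.05 0 -1;0 0 0 0 -1")

```text
clock: 13.08
position: [0.5014, -0.2562, 0.0128]
ee_rot: [-0.723, 3.057, -0.0]
force: [-2.6, 0.3, 7.4]
width: 0.581
gripper_force: 40.0
```

Call:
play_rows(increments="0 0 0 0 0.3;0 0 0 0 0.5;0 0 0 0 0.7;0 0 0 0 0.8;0 0 0 0 0.8")

```text
clock: 13.5
position: [0.5013, -0.2562, 0.0121]
ee_rot: [0.723, -3.057, -0.0]
force: [-0.5, -0.0, 0.0]
width: 0.881
gripper_force: 0.0
```

Call:
play_rows(increments="0 0 0 0 0.8;0 0 0 0 0.8;0 0 0 0 0.8")

```text
clock: 13.75
position: [0.5014, -0.2561, 0.0122]
ee_rot: [0.723, -3.057, -0.0]
force: [0.5, 0.2, -0.2]
width: 0.903
gripper_force: 0.0
```

The cap touched down (7 N) and is released. Retreating straight up.

Call:
play_rows(increments="0 0 -0.5 0 0.8;0 0 -1.5 0 0.8;0 0 -2.5 0 0.8;0 0 -2.5 0 0.8;0 0 -2.5 0 0.8")

```text
clock: 14.17
position: [0.5011, -0.256, 0.1085]
ee_rot: [0.723, -3.057, -0.001]
force: [1.6, -0.8, 0.3]
width: 0.894
gripper_force: 0.0
```

Call:
play_rows(increments="0 0 -2.5 0 0.8;0 0 -2.5 0 0.8;0 0 -1 0 0.8;0 0 0 0 0.8;0 0 0 0 0.8")

```text
clock: 14.58
position: [0.5013, -0.2562, 0.1673]
ee_rot: [-0.722, 3.057, -0.001]
force: [-0.8, -0.6, -1.6]
width: 0.897
gripper_force: 0.0
```

```bash
python3 - <<'E'
from h import *
delta(.5,-.26,.2)
p=vision.get_image("scene"); save(p,"end"); W=cloud(p)
for d in cut_out("cap",p):
    w=W[d["mask"]]; w=w[~np.isnan(w[:,0])]; zt=np.percentile(w[:,2],95); t=w[w[:,2]>zt-.006]
    print(d["confidence"],d["point"],zt,np.median(t,0),np.percentile(t,2,0).round(3),np.percentile(t,98,0).round(3))
E
```

```text
t 14.5833 pos [ 0.5013 -0.2562  0.1673] j [ 0.39  0.39 -0.01  1.8   0.01  0.95  2.41] w 0.8966485170271276 toolx yaw -153.4 delta cm tool [ 0.29 -0.28 -3.27]
0.92 [238.2, 289.8] 0.02459416943544835 [0.49296725 0.03018701 0.02314707] [0.474 0.013 0.019] [0.51  0.049 0.025]
0.81 [341.5, 147.4] 0.038377271610498184 [ 0.50336866 -0.25805687  0.03682298] [ 0.479 -0.281  0.033] [ 0.526 -0.235  0.039]
0.63 [242.9, 404.3] 0.031638766652203575 [0.63348826 0.17723052 0.03037785] [0.61  0.155 0.027] [0.657 0.202 0.032]
```

View pics/end.png

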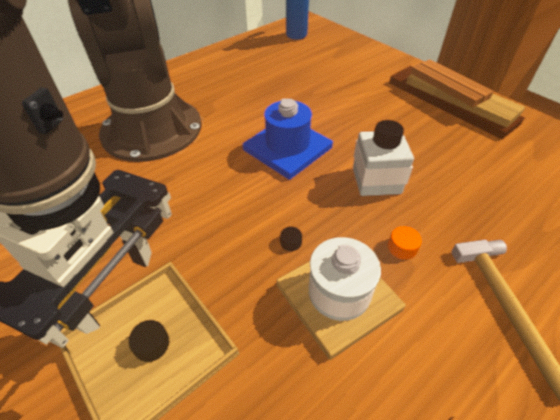

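The cap lies level in the middle of the tray (row 341, col 147), with its top at 0.038 m. That equals the 6 mm floor plus the 32 mm cap. The square tin (160, 380) has not moved.

```bash
python3 -c "
from cell import job
print(job.sign_off())"
```

```text
the job is handed in; nothing more can be done
None
```

The cap is unscrewed and lifted off, and it now lies open side down near the centre of the tray. The square tin was not disturbed, and I handed the job in about 15 s into the 58 s limit; the sign-off returned no verdict.

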